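# Snap a transfer adapter onto a tilted infusion bottle and hold it pressed

## Robot

A 6-joint arm with a two-finger parallel gripper is mounted at the origin on the work surface. World frame = base frame: x ahead of the robot, y to its left, z up, the work surface at z = 0. Lengths are in m, angles in rad, forces in N, time in s.
With the tool pointing down it reaches from about 0.35 to 0.975 m from the base axis. Payload 4.9 kg.
Tool frame: the origin (TCP) lies midway between the tips of the shut fingers; the grasp point (between the pads) lies 19 mm behind it; z points along the fingers, y is the direction in which the jaws open and shut (so a half turn about z gives the same grasp; the last joint's range is limited). The gripper opens to 85 mm and grips with 20 to 120 N. Pads are 22 mm wide; open, the fingers measure 114 mm over their backs; the gripper's body (76 mm by 85 mm) begins 54 mm behind the grasp point. The pads swing forward as they close: fully open they stand 13 mm farther back than shut.
Start: joints at [-1.404, 0.053, 1.613, -0, 1.476, -0.119], TCP at [0.176, -0.6, 0.205] pointing down, gripper open.
Joint ranges: [-3.01, 3.01], [-1.01, 2.22], [0.06, 2.58], [-1.02, 4.17], [0.09, 2.62], [-3.14, 3.14]. Speed limits (rad/s): [2.57, 2.57, 3.14, 3.14, 3.14, 3.14].

## Interface

Orientations are given as a rotation vector (axis times angle).
In Python, from station import ctrl gives the robot as it stands.
- The arm moves only by the shell command python3 -m jog 'ROWS' [FORCE]. ROWS is JSON, one flat list of numbers, 7 for each row, row after row: the opening, from 0 (shut) to 1 (fully open), then the shift along the tool's x, y, z in m, then the turn, a rotation vector about the tool's x, y, z in degrees. A call has 1 to 10 rows; each row shifts and turns the commanded pose from where the row before left it, along the tool's axes as they then stand; what a row does not reach is not made up. A row lasts 1/8 s, in which the tool goes at most 62.5 mm and 10.7 degrees, less where a joint would pass 70% of its speed; a pose out of reach is approached as far as the arm can. A call with a gripper value outside its range is refused whole. The fingers move at their own pace and stop on an object; FORCE is the grip in N (left out, the last holds). Time passes only in rows, so rows that do not move let the fingers close. It gives the time, the measured TCP pose, the force and the opening at its end, in the units of the state.
- ctrl.get_obs(): the state, without advancing time (a new reading comes with each control period).
- ctrl.get_image(name): name is "scene" or "side" or "wrist"; returns a dict with "image" (480x640x3 uint8, blue, green, red), "camera_matrix" (3x3 intrinsics, pixels), "dist_coeffs" ([k1, k2, p1, p2, k3] as OpenCV has them; the pictures are not rectified), "rvec" (rotation vector, rad) and "tvec" (3), from world to camera coordinates, as OpenCV has them; the wrist camera has in their place "mount" (4x4, takes a point from camera to tool coordinates, whose origin is the TCP and whose axes are the flange's). Camera axes: x right, y down, z forward; pixel columns grow to the right and rows downward; lengths in m; the calibration is good to about 2 mm. A picture is of the moment at which its call begins: read the wrist's pose just before it. There is no depth.
- ctrl.finish_job(): hands the job in, once; it reports no verdict.
Trained networks look in a picture, given as the dict that the camera call returned (one of the last four; its "shot" number tells which), for a name from the list of things; names that differ only in an ending like _2 or _b are one class to them, and where a whole thing is asked for, a point or a joint stands for the part that bears it (a point fixed in the world has none). Each returns a list of dicts, best first, with "p" (0 to 1); they miss things now and then, are a little off and sometimes report something else, mostly with a low value. They report only what shows in the picture. A call takes as long as a camera call. They do not tell look-alikes from the thing itself.
- ctrl.boxes_of(target, picture): "box" ([centre column, centre row, width, height] in pixels, round what is visible of it).
The state is a dict: "t": time; "q": joint angles; "dq": joint speeds; "effort": joint torques, N m; "tool_pos": TCP position; "tool_rot": TCP orientation; "contact_force": force on the tool from outside, world axes, zero at the start; "wrist_torque": the same for the moment, N m; "opening": finger opening in m.
Only numpy, scipy, OpenCV 4.12 (cv2) and the standard library are available. Lean on these libraries where they do the work, as an engineer would, in place of code of your own. Each camera call takes 0.05 s, during which the arm holds its last target. There are 200 camera calls.

## Task

Take the spring-return transfer adapter out of the steel tray by its barrel, fit it mouth-down over the aluminium cap of the bottle in the tilting stand, and press it squarely, along the bottle's own leaning axis, until its claws snap under the cap. Then keep pushing so that the barrel stays fully down against its spring, and finish like that, with the gripper still holding the barrel down: do not let go. Do not swivel the bottle in its stand, and leave the spare bottle, the vials and the syringe where they are.

Things in the scene. Friction and masses are not known exactly. Their poses are not given: they have to be found in the camera images.
- adapter_barrel (a point): the transfer adapter, a loose white plastic part 92 mm tall, 65 to 120 g, standing mouth-down in the tray. Point on its axis, half-way up the round barrel to be gripped (30 mm wide, 22 mm down to 20 mm up from the point). z axis: from mouth to top; round, so yaw does not matter. A 38 mm flange ends the barrel 22 mm below; an 11 mm connector stands from 20 to 32 mm above
- adapter_mouth (a point): centre of the mouth plane of the adapter's skirt, 60 mm below adapter_barrel while the spring is free. Skirt: 43 mm wide, 27 mm high, slotted, open below; its flare and four springy claws guide in a cap up to about 3 mm off centre. The claws meet the cap's rim at 17 mm from the seat, need 5 to 12 N to be pushed over it, then slide easily and snap under the cap; 15 N pulls them off
- adapter_seat (a point): flat ceiling inside the skirt, on its axis, 23 mm above the mouth, 37 mm below adapter_barrel while the spring is free. z axis as the adapter's. When snapped on, this point lies at bottle_top and the two z axes are parallel
- skirt (a joint): how far the barrel is pushed down towards the skirt, m: 0 free, 0.008 fully down at a firm stop. The spring pushes back with 5 N at the start and 12 N at the end, and lifts the barrel to 0 again without a push. Fully down, adapter_barrel is 29 mm from adapter_seat. It also gives some mm while the claws are being pushed over the cap's rim, and springs back as they slip over
- bottle_top (a point): centre of the flat top of the aluminium cap of the bottle that leans in the steel stand: clear glass, 49 x 112 mm. z axis: the bottle's axis, out of its mouth, 12 to 35 degrees from vertical, leaning roughly towards the robot. Cap 32 mm wide, 12 mm high, 2 mm chamfer; neck below it 25 mm wide, 14 mm long. Cap top about 0.13 m above the counter
- bottle (a joint): lean of the bottle in its stand, rad, 0 is upright; stiffly clamped by friction. The stand is fixed: base 130 x 120 mm, two side plates 92 mm high, black clamp knobs 116 mm apart over their ends; the bottle pivots about a point 70 mm below the top of its cap, 72 mm above the counter
- tray_in (a point): centre of the inner floor of the steel tray (220 x 160 mm, rim 18 mm high, floor 4 mm above the work surface); x axis along its 220 mm side. Fixed
- vial_a: small glass vial standing on the counter, 26 mm wide, 50 mm tall, origin at its underside; leave alone
- vial_b: as vial_a; leave alone
- vial_c: small amber vial standing in the tray, 22 mm wide, 38 mm tall, origin at its underside; leave alone
- syringe: empty syringe lying in the tray, about 110 mm long and 17 mm thick, its flange 30 mm wide; origin on its underside; leave alone
- spare_bottle: a second infusion bottle of the same make, standing upright on the counter behind, 49 mm wide, 112 mm tall, origin at its underside; leave alone
Things that resemble listed ones, but are neither listed nor needed, are in the scene too. Of the things like the part that bears bottle_top, leave any that is blue or orange; of the rest the larger one is meant.

How it is judged:
On the way:
1. the adapter is lifted out of the tray (height (world z) of adapter_seat above 0.06 m), for 0.1 s.
At the end, for the whole second after the job is handed in: the adapter is snapped squarely onto the cap of the leaning bottle (skirt ceiling within 1.8 mm of the cap's top along the axis and 4 mm in all, axes within 5 degrees), and the gripper still holds the adapter with its barrel pushed down at least 6 of the spring's 8 mm, through the last second (z of adapter_seat in the frame of bottle_top below 0.0018 m and distance between adapter_seat and bottle_top below 0.004 m and angle between the z axis of adapter_seat and the z axis of bottle_top, either way round below 0.09 rad and value of joint skirt above 0.006 m and contact force between the fingers and adapter above 2 N); the arm keeps its last pose, push and grip.
It fails at once if the bottle is swivelled in its stand (cap moved over 10 mm) (distance of bottle_top from where it was at the start of the episode above 0.01 m).
It fails at once if a bystander is moved by more than 30 mm (distance of any of vial_a, vial_b, vial_c, syringe, spare_bottle from where it was at the start of the episode above 0.03 m).
It fails at once if a standing vial or bottle is knocked over (angle between any of vial_a, vial_b, vial_c, spare_bottle's own z axis and vertical above 0.6 rad).
It also fails if it takes over 42 s, if anything falls off the work surface, if the arm or the gripper's body presses on something with over 40 N, if the wrist force passes 120 N, or if a joint passes its speed limit or range.

## Working session

There is one attempt and no reset: what is moved stays moved. The work goes in short steps, Python scripts to look and compute and a shell command to move; the robot and the scene stay as the last step left them, time stands still between calls to the robot, and variables do not carry over. Pictures are saved under pics/ and viewed, about 8 in all and at most 12, crops included, and the job is handed in when it is done.

```bash
ls; mkdir -p pics; cat > h.py <<'E'
import numpy as np, cv2
from scipy.spatial.transform import Rotation as R
from station import ctrl
def T_tool(o=None):
    o=o or ctrl.get_obs(); T=np.eye(4); T[:3,:3]=R.from_rotvec(o['tool_rot']).as_matrix(); T[:3,3]=o['tool_pos']; return T
def shot(n):
    T=T_tool(); d=ctrl.get_image(n)
    if 'mount' in d: C=T@np.array(d['mount'])
    else:
        W=np.eye(4); W[:3,:3]=cv2.Rodrigues(np.array(d['rvec'],float))[0]; W[:3,3]=np.ravel(d['tvec']); C=np.linalg.inv(W)
    d['C']=C; return d
def ray(d,px):
    p=cv2.undistortPoints(np.array([[px]],float),np.array(d['camera_matrix']),np.array(d['dist_coeffs']))[0,0]
    v=d['C'][:3,:3]@np.array([p[0],p[1],1]); return d['C'][:3,3],v/np.linalg.norm(v)
def atz(d,px,z):
    o,v=ray(d,px); return o+v*(z-o[2])/v[2]
def tri(rs):
    A=np.zeros((3,3));b=np.zeros(3)
    for o,v in rs:
        P=np.eye(3)-np.outer(v,v);A+=P;b+=P@o
    x=np.linalg.solve(A,b); return x,[np.linalg.norm((np.eye(3)-np.outer(v,v))@(x-o)) for o,v in rs]
def proj(d,X):
    W=np.linalg.inv(d['C']); return cv2.projectPoints(np.atleast_2d(np.array(X,float)),cv2.Rodrigues(W[:3,:3])[0],W[:3,3],np.array(d['camera_matrix']),np.array(d['dist_coeffs']))[0][:,0]
E
python3 - <<'E'
from h import *
o=ctrl.get_obs();print(o['t'],o['opening'],o['contact_force'])
for n in ['scene','side']:
    d=shot(n); cv2.imwrite(f'pics/{n}0.png',d['image']); print(n,d['C'][:3,3].round(3),d['C'][:3,2].round(2))
    for t in ['adapter_barrel','bottle_top','spare_bottle','vial_a','syringe']:
        print(t,[(round(b['p'],2),np.round(b['box']).astype(int).tolist()) for b in ctrl.boxes_of(t,d)])
E
```

```text
pics
0.0 0.08516662997612728 [ 0.14177808 -0.51760205 -0.51566246]
scene [ 0.983 -0.419  0.975] [-0.41  0.45 -0.79]
adapter_barrel [(0.78, [222, 378, 27, 39])]
bottle_top [(0.93, [299, 129, 24, 42]), (0.86, [389, 212, 45, 61]), (0.72, [420, 144, 53, 53]), (0.65, [315, 191, 38, 41])]
spare_bottle [(0.78, [382, 352, 36, 51]), (0.15, [338, 332, 15, 25])]
vial_a [(0.78, [339, 333, 14, 27]), (0.63, [247, 403, 18, 22]), (0.6, [275, 271, 18, 26])]
syringe [(0.67, [250, 436, 57, 40])]
side [-0.003  0.582  1.008] [ 0.42 -0.45 -0.79]
adapter_barrel [(0.91, [370, 165, 21, 33]), (0.19, [341, 149, 34, 26])]
bottle_top [(0.85, [181, 368, 64, 50]), (0.8, [326, 411, 30, 46]), (0.77, [228, 278, 48, 48]), (0.74, [309, 314, 42, 40]), (0.43, [254, 177, 27, 50])]
spare_bottle [(0.72, [254, 176, 24, 45])]
vial_a [(0.82, [342, 247, 13, 27]), (0.52, [346, 161, 8, 17]), (0.51, [282, 200, 16, 23])]
syringe [(0.6, [342, 149, 36, 24])]
```

View pics/scene0.png

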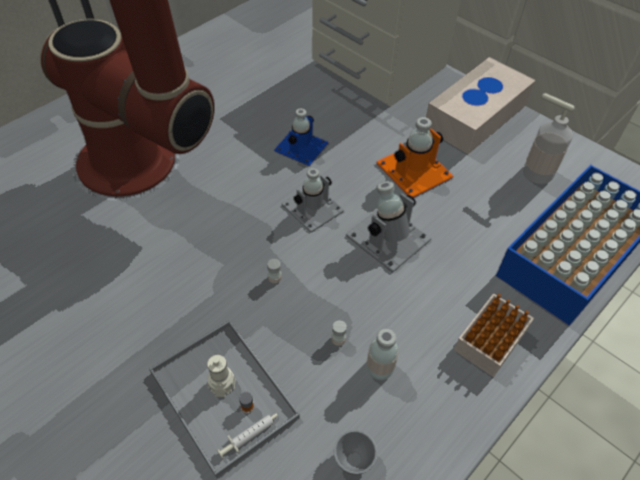

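View pics/side0.png

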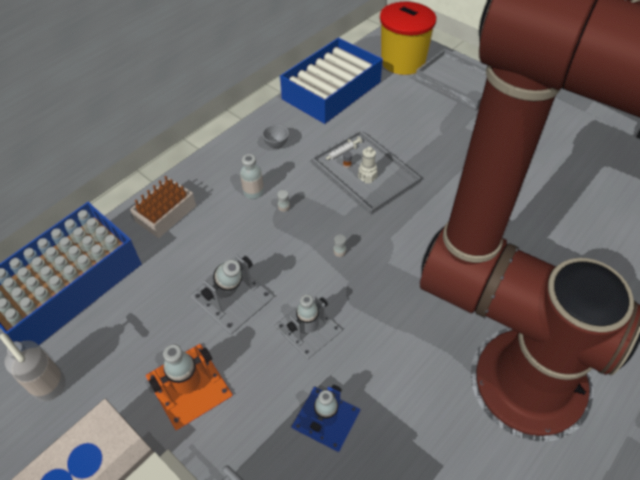

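The steel stands are at scene (314,190), which is smaller, and (388,215), which is larger. There is a blue one at (301,130) and an orange one at (421,150). I choose the larger steel one, seen at side (230,275). The adapter is at scene (219,374) and side (369,164), and nothing else white stands in the tray. I'll check both in enlarged crops.

```bash
python3 - <<'E'
from h import *
a=shot('scene');b=shot('side')
print('adapter',tri([ray(a,(221,376)),ray(b,(369,165))]))
print('cap',tri([ray(a,(387,188)),ray(b,(232,267))]))
print('smallcap',tri([ray(a,(313,173)),ray(b,(307,301))]))
def crop(d,x,y,s=40): return cv2.resize(d['image'][y-s:y+s,x-s:x+s],(400,300) if 0 else (380,380),interpolation=cv2.INTER_CUBIC)
im=np.vstack([np.hstack([crop(a,388,215),crop(b,230,275)]),np.hstack([crop(a,219,376),crop(b,369,164)])])
cv2.imwrite('pics/c1.png',cv2.resize(im,(600,600)))
print(ctrl.get_obs()['tool_rot'],T_tool()[:3,:3].round(3))
E
```

```text
adapter (array([ 0.56592818, -0.20495408,  0.037886  ]), [np.float64(0.004083952206577613), np.float64(0.004083952206577532)])
cap (array([0.53797365, 0.24497062, 0.12939381]), [np.float64(0.0034563874479323544), np.float64(0.0034563874479323674)])
smallcap (array([0.39314034, 0.19444143, 0.10288739]), [np.float64(0.0021813227888503707), np.float64(0.0021813227888503846)])
[3.10950785e+00 4.47462965e-01 2.08052156e-05] [[ 0.959  0.282  0.   ]
 [ 0.282 -0.959 -0.   ]
 [ 0.     0.    -1.   ]]
```

View pics/c1.png

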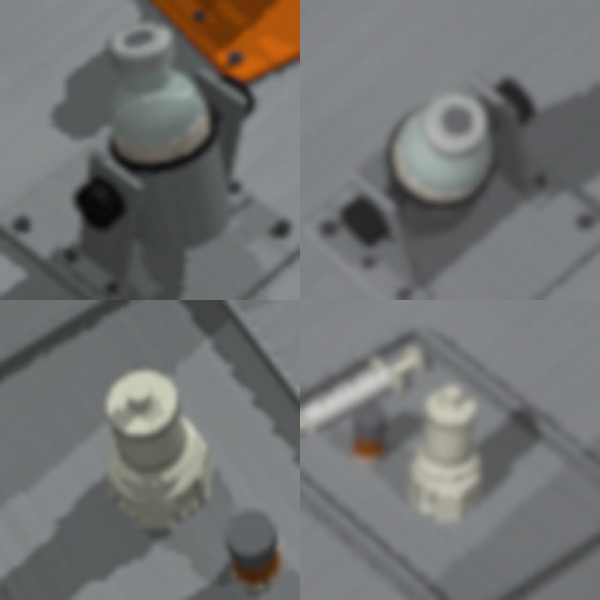

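```bash
python3 - <<'E'
from h import *
a=shot('scene');b=shot('side')
for n,p,q in [('barrel',(217.7,370.7),(368.7,158.7)),('top',(217.1,363.5),(368.9,151.7)),('cap',(385.1,185.7),(231.9,267.5)),('k1',(374.9,229.1),(207.3,293.9)),('k2',(410.7,200.9),(247.3,261.4)),('vialc',(246.5,402),(347,160))]:
    x,e=tri([ray(a,p),ray(b,q)]); print(n,x.round(4),np.round(e,4)[0])
d=shot('wrist'); print(np.array(d['mount']).round(3),d['camera_matrix'])
E
```

```text
barrel [ 0.5659 -0.2058  0.0586] 0.0017
top [ 0.566  -0.2041  0.0822] 0.002
cap [0.5341 0.246  0.1323] 0.0018
k1 [0.5611 0.2572 0.0238] 0.0357
k2 [0.5621 0.2324 0.1182] 0.0385
vialc [ 0.6256 -0.1999  0.0201] 0.0013
[[ 0.001 -0.965 -0.261  0.067]
 [ 1.     0.001  0.    -0.001]
 [-0.    -0.261  0.965 -0.17 ]
 [ 0.     0.     0.     1.   ]] [[357.38034557   0.         319.36980943]
 [  0.         357.38034557 241.67060641]
 [  0.           0.           1.        ]]
```

```bash
python3 -m jog '[1,0.0485,-0.0269,0,0,0,0, 1,0.0485,-0.0269,0,0,0,0, 1,0.0485,-0.0269,0,0,0,0, 1,0.0485,-0.0269,0,0,0,0, 1,0.0485,-0.0269,0,0,0,0, 1,0.0485,-0.0269,0,0,0,0, 1,0.0485,-0.0269,0,0,0,0, 1,0.0485,-0.0269,0,0,0,0, 1,0.0485,-0.0269,0,0,0,0, 1,0.0485,-0.0269,0,0,0,0]' 100; python3 -m jog '[1,0,0,0,0,0,8.2, 1,0,0,0,0,0,8.2, 1,0,0,0,0,0,0]'
python3 - <<'E'
from h import *
print(T_tool().round(3))
d=shot('wrist');cv2.imwrite('pics/w1.png',d['image'])
for t in ['adapter_barrel','vial_c','syringe']: print(t,[(round(b['p'],2),np.round(b['box'],1).tolist()) for b in ctrl.boxes_of(t,d)])
print(proj(d,[[.566,-.205,.084],[.566,-.205,.096],[.566,-.205,.042],[.566,-.205,.004]]))
E
```

```text
t: 2.1
tool_pos: [0.5669, -0.2033, 0.2049]
tool_rot: [3.109, 0.448, 0.001]
contact_force: [0.6, -2.0, -0.1]
opening: 0.0853
t: 2.48
tool_pos: [0.5658, -0.2046, 0.2046]
tool_rot: [-3.142, -0.003, 0.0]
contact_force: [-0.9, 0.6, 0.3]
opening: 0.0853
[[ 1.     0.002 -0.     0.566]
 [ 0.002 -1.     0.    -0.205]
 [-0.    -0.    -1.     0.205]
 [ 0.     0.     0.     1.   ]]
adapter_barrel [(0.68, [318.3, 219.2, 44.4, 53.4])]
vial_c [(0.91, [314.7, 152.5, 24.6, 23.0]), (0.82, [106.2, 131.2, 53.7, 30.3]), (0.66, [120.4, 304.2, 44.5, 38.5])]
syringe [(0.96, [346.8, 114.5, 114.3, 35.9]), (0.42, [107.4, 130.2, 52.4, 31.7])]
[[321.30090439 227.81069946]
 [321.3810884  231.16004754]
 [321.0633893  217.89596284]
 [320.89267624 210.77574128]]
```

View pics/w1.png

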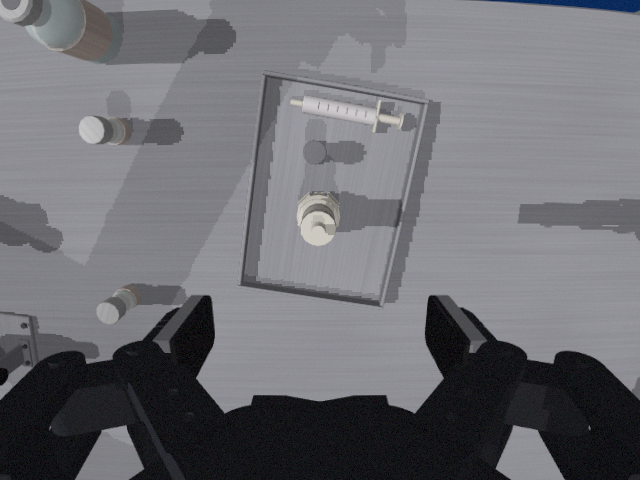

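The barrel top disc is at (318,228), about 2.5 mm toward tool -y of my estimate. vial_c at (315,152) and the syringe at (347,112) are both clear of the jaws. I'm descending and gripping.

```bash
python3 -m jog '[1,0,-0.0024,0.03,0,0,0, 1,0,0,0.045,0,0,0, 1,0,0,0.04,0,0,0, 1,0,0,0.03,0,0,0, 1,0,0,0.0146,0,0,0, 1,0,0,0,0,0,0, 0,0,0,0,0,0,0, 0,0,0,0,0,0,0, 0,0,0,0,0,0,0, 0,0,0,0,0,0,0]' 100; python3 -m jog '[0,0,0,0,0,0,0, 0,0,0,0,0,0,0]'
python3 - <<'E'
from h import *
d=shot('wrist');cv2.imwrite('pics/w2.png',d['image'])
E
```

```text
t: 3.92
tool_pos: [0.5665, -0.2028, 0.0464]
tool_rot: [3.141, -0.001, 0.003]
contact_force: [-0.6, 0.2, 4.6]
opening: 0.0252
t: 4.18
tool_pos: [0.5663, -0.2028, 0.0459]
tool_rot: [3.141, -0.001, 0.002]
contact_force: [0.2, -0.3, 5.2]
opening: 0.025
```

View pics/w2.png

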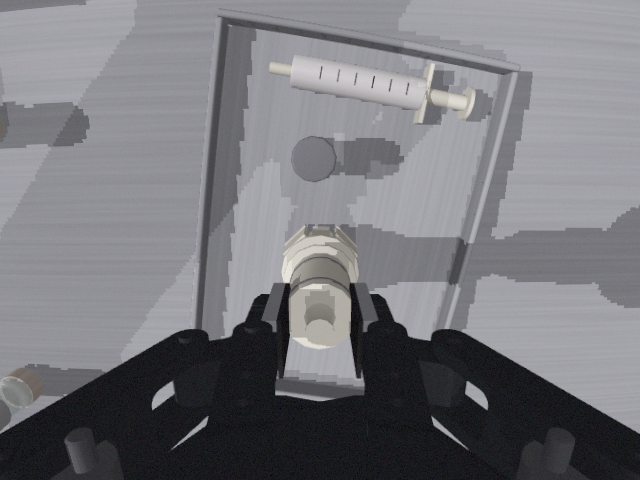

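```bash
python3 - <<'E'
from h import *
d=shot('wrist'); T=T_tool(); print(T.round(4))
for x in [-.01,-.005,0,.005,.01]:
    P=[T[:3,3]*[1,1,0]+[x,0,z] for z in (.096,.084,.042)]
    print(x,proj(d,P).round(0).tolist(), end=' ')
    a=np.linspace(0,6.28,40); r=proj(d,np.array([P[1]+.015*np.array([np.cos(t),np.sin(t),0]) for t in a])); f=proj(d,np.array([P[2]+.019*np.array([np.cos(t),np.sin(t),0]) for t in a]))
    c=proj(d,np.array([P[0]+.0055*np.array([np.cos(t),np.sin(t),0]) for t in a]))
    print('top',r.min(0),r.max(0),'flange',f.min(0),f.max(0),'conn',c.min(0),c.max(0))
cv2.imwrite('pics/c2.png',cv2.resize(d['image'][210:390,220:420],(800,600)[:2] if 0 else (660,594),interpolation=cv2.INTER_CUBIC))
E
```

```text
[[ 1.000e+00 -4.000e-04  1.300e-03  5.663e-01]
 [-4.000e-04 -1.000e+00 -8.000e-04 -2.028e-01]
 [ 1.300e-03  8.000e-04 -1.000e+00  4.570e-02]
 [ 0.000e+00  0.000e+00  0.000e+00  1.000e+00]]
-0.01 [[323.0, 354.0], [322.0, 338.0], [322.0, 296.0]] top [286.31192347 304.49050774] [358.52207354 368.64069032] flange [285.70825571 262.15741765] [357.6735339  328.67076058] conn [308.35516098 341.07758898] [337.07796319 366.12000508]
-0.005 [[323.0, 342.0], [322.0, 327.0], [322.0, 288.0]] top [285.99319371 292.98639425] [358.92069152 358.48639072] flange [285.46594449 252.80968626] [357.96553101 320.34482313] conn [308.24478324 329.24772434] [337.28308464 354.87807817]
0 [[323.0, 330.0], [323.0, 316.0], [322.0, 279.0]] top [285.67244582 281.24812688] [359.32211454 348.11401121] flange [285.22285566 243.3242022 ] [358.25865254 311.88742955] conn [308.13364991 317.14405542] [337.49002613 343.37093464]
0.005 [[323.0, 318.0], [323.0, 304.0], [322.0, 270.0]] top [285.34984145 269.27376699] [359.72615491 337.52047957] flange [284.97908739 233.70061079] [358.55278792 303.2974697 ] conn [308.02182538 304.76303815] [337.69869096 331.59454831]
0.01 [[323.0, 306.0], [323.0, 293.0], [322.0, 260.0]] top [285.02556038 257.06167755] [360.13260298 326.702848  ] flange [284.7347456  223.93870525] [358.84781754 294.57390273] conn [307.90938193 292.10141498] [337.90896911 319.54508959]
```

View pics/c2.png

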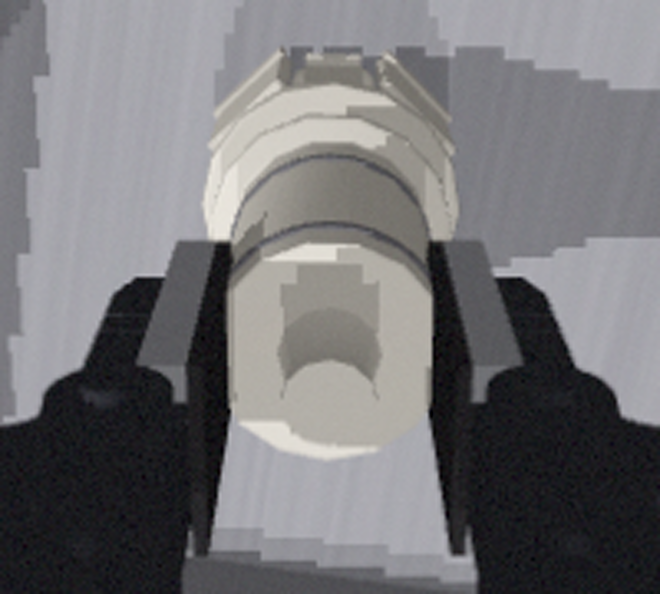

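The grip is good: the barrel disc is centred between the pads, within about 1 mm of predicted. Next I lift and carry it to a spot near the bottle.

```bash
python3 -m jog '[0,0,0,-0.02,0,0,0, 0,0,0,-0.04,0,0,0, 0,0,0,-0.045,0,0,0, 0,0,0,-0.045,0,0,0, 0,0,0,-0.045,0,0,0, 0,0,0,-0.01,0,0,0]'; python3 -m jog '[0,-0.0116,-0.0443,0,0,0,0, 0,-0.0116,-0.0443,0,0,0,0, 0,-0.0116,-0.0443,0,0,0,0, 0,-0.0116,-0.0443,0,0,0,0, 0,-0.0116,-0.0443,0,0,0,0, 0,-0.0116,-0.0443,0,0,0,0, 0,-0.0116,-0.0443,0,0,0,0, 0,-0.0116,-0.0443,0,0,0,0, 0,-0.0116,-0.0443,0,0,0,0, 0,-0.0116,-0.0443,0,0,0,0]'; python3 -m jog '[0,0,0,0,0,0,0, 0,0,0,0,0,0,0]'
python3 - <<'E'
from h import *
print(T_tool().round(3))
d=shot('wrist');a=shot('scene');b=shot('side')
np.save('CW1.npy',d['C']);cv2.imwrite('pics/w3full.png',d['image'])
print(proj(d,[.534,.246,.13]))
print(ctrl.boxes_of('bottle_top',d))
for n,i in (('scene',a),('side',b)): cv2.imwrite(f'pics/{n}3.png',i['image'])
cv2.imwrite('pics/w3.png',d['image'])
E
```

```text
t: 5.03
tool_pos: [0.567, -0.2029, 0.2547]
tool_rot: [3.139, -0.0, 0.009]
contact_force: [-0.2, 0.3, 0.6]
opening: 0.0249
t: 6.28
tool_pos: [0.4483, 0.2417, 0.2481]
tool_rot: [3.141, -0.001, -0.005]
contact_force: [0.6, 1.0, -1.2]
opening: 0.025
t: 6.52
tool_pos: [0.4493, 0.2401, 0.2486]
tool_rot: [3.14, -0.0, -0.003]
contact_force: [-0.4, 0.8, -0.2]
opening: 0.0252
[[ 1.    -0.    -0.002  0.449]
 [-0.    -1.    -0.001  0.24 ]
 [-0.002  0.001 -1.     0.249]
 [ 0.     0.     0.     1.   ]]
[[313.28913075 121.44934482]]
[{'box': [118.5, 187.9, 126.4, 60.1], 'p': 0.98}, {'box': [378.8, 263.9, 53.3, 55.7], 'p': 0.88}, {'box': [313.4, 94.5, 132.3, 87.3], 'p': 0.69}, {'box': [287.6, 377.9, 22.5, 23.6], 'p': 0.52}]
```

View pics/w3.png

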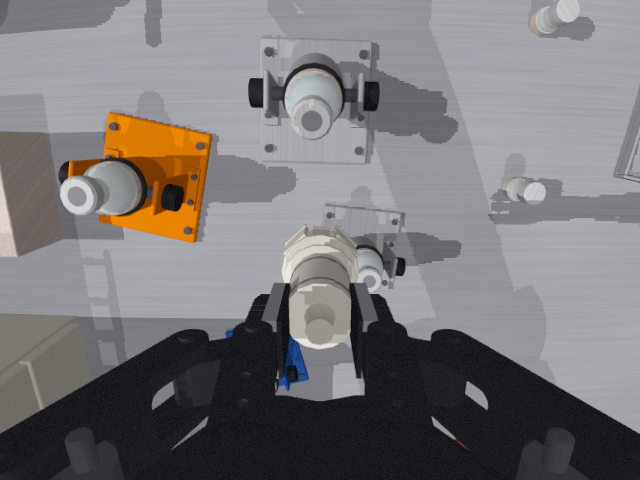

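The target bottle's cap is at (312.5,119), knobs at (257,93) and (371,96), leaning toward the robot. I'll fit pivot, yaw and lean over all views.

```bash
cat > fit.py <<'E'
from h import *
from scipy.optimize import least_squares
def model(p):
    x,y,yaw,th=p; n=np.array([np.cos(yaw),np.sin(yaw),0]); k=np.array([-n[1],n[0],0])
    P=np.array([x,y,.072]); ax=np.sin(th)*n+np.cos(th)*np.array([0,0,1])
    return P+.07*ax,P+.058*k,P-.058*k,ax
E
python3 - <<'E'
from fit import *
d=shot('wrist');a=shot('scene');b=shot('side')
# order cap, k(+k), k(-k); n points to robot(-x) => k=(−ny,nx): -y
obs=[(d,[(312.5,119),(371,96),(257,93)],1),(a,[(385.1,185.7),(374.9,229.1),(410.7,200.9)],1),(b,[(231.9,267.5),(247.3,261.4),(207.3,293.9)],1)]
def res(p,O=obs):
    c,k1,k2,_=model(p); r=[]
    for im,px,w in O: r+=list(((proj(im,[c,k1,k2])-px)*w).ravel())
    return np.array(r)
for O in (obs,obs[:1],obs[1:]):
    s=least_squares(res,[.57,.245,np.pi,.5],args=(O,),loss='soft_l1'); c,_,_,ax=model(s.x)
    print(s.x[:2].round(4),np.degrees(s.x[2:]).round(1),'cap',c.round(4),'ax',ax.round(3)); print(res(s.x,O).reshape(-1,3,2).round(1).tolist())
def E(box): pass
from fit import *
im=d['image'][80:160,270:350]; cv2.imwrite('pics/cc.png',cv2.resize(im,(560,560),interpolation=cv2.INTER_CUBIC))
E
```

```text
[0.5628 0.2451] [178.5  22.4] cap [0.5361 0.2457 0.1367] ax [-0.382  0.01   0.924]
[[[0.3, 0.5], [6.7, 0.1], [-5.6, -0.1]], [[-0.0, -0.9], [-3.0, 1.7], [0.4, -1.5]], [[-1.9, -2.1], [-0.1, -2.3], [-4.4, 1.1]]]
[0.5628 0.2453] [178.6  22.1] cap [0.5365 0.2459 0.1369] ax [-0.376  0.009  0.926]
[[[-0.0, -0.0], [6.5, 0.1], [-5.8, 0.0]]]
[0.563  0.2447] [178.   25.6] cap [0.5328 0.2458 0.1351] ax [-0.432  0.015  0.902]
[[[-1.4, -1.2], [-3.2, 1.7], [0.6, -1.2]], [[-0.6, -0.6], [0.2, -2.3], [-4.5, 0.8]]]
```

View pics/cc.png

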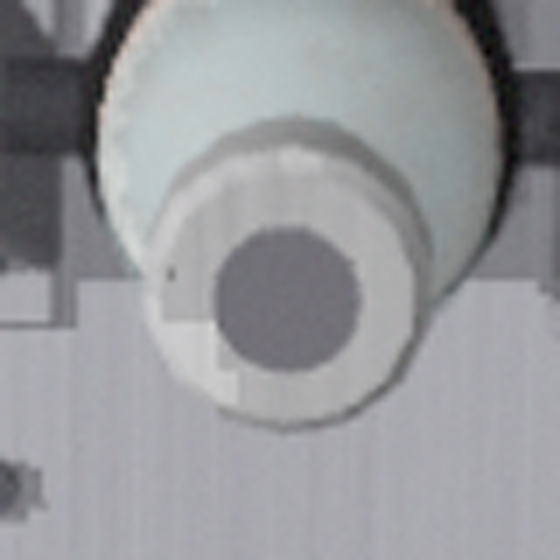

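```bash
cat > fit.py <<'E'
from h import *
from scipy.optimize import least_squares
def model(p):
    x,y,yaw,th,h=p; n=np.array([np.cos(yaw),np.sin(yaw),0]); k=np.array([-n[1],n[0],0])
    P=np.array([x,y,.072]); ax=np.sin(th)*n+np.cos(th)*np.array([0,0,1])
    return P+.07*ax,P+h*k,P-h*k,ax
def res(p,O):
    c,k1,k2,_=model(p); r=[]
    for im,px,w in O: r+=list(((proj(im,[c,k1,k2])-px)*w).ravel())
    return np.array(r)
def target(c,ax,s,xdir):
    """TCP pose with grasp axis on bottle axis, adapter barrel point s above cap; barrel is 18.3mm behind TCP"""
    z=-ax; x=np.array(xdir,float); x-=z*(x@z); x/=np.linalg.norm(x); T=np.eye(4); T[:3,:3]=np.c_[x,np.cross(z,x),z]; T[:3,3]=c+ax*(s-.0183); return T
def delta(T):
    D=np.linalg.inv(T_tool())@T; return D[:3,3],np.degrees(R.from_matrix(D[:3,:3]).as_rotvec())
E
python3 - <<'E'
from fit import *
d=shot('wrist');a=shot('scene');b=shot('side')
obs=[(d,[(311,122.4),(371,96),(257,93)],1),(a,[(385.1,185.7),(374.9,229.1),(410.7,200.9)],1),(b,[(231.9,267.5),(247.3,261.4),(207.3,293.9)],1)]
for O in (obs,obs[:1],obs[1:]):
    s=least_squares(res,[.57,.245,np.pi,.5,.052],args=(O,),loss='soft_l1'); c,_,_,ax=model(s.x)
    print(s.x[[0,1,4]].round(4),np.degrees(s.x[2:4]).round(1),'cap',c.round(4),'ax',ax.round(3)); print(res(s.x,O).reshape(-1,3,2).round(1).tolist())
    if O is obs: best=(c,ax)
t,r=delta(target(*best,.115,[1,0,0])); print('delta',t.round(4),r.round(2))
E
```

```text
[0.563  0.2462 0.0524] [178.4  24.5] cap [0.5341 0.247  0.1357] ax [-0.414  0.012  0.91 ]
[[[0.7, 0.2], [-0.1, 0.1], [-0.2, -0.1]], [[-0.5, -1.4], [-0.6, -0.2], [-0.9, -0.3]], [[-1.6, -0.7], [-2.5, -0.3], [-2.7, -0.4]]]
[0.563  0.2463 0.0524] [178.4  24.3] cap [0.5342 0.2472 0.1358] ax [-0.412  0.012  0.911]
[[[0.5, 0.0], [-0.3, 0.1], [-0.3, -0.1]]]
[0.5626 0.2454 0.0524] [178.4  25.3] cap [0.5327 0.2462 0.1353] ax [-0.427  0.012  0.904]
[[[-1.3, -1.4], [-1.0, -0.1], [-1.4, -0.2]], [[-0.7, -0.5], [-2.1, -0.4], [-2.2, -0.6]]]
delta [ 0.044  -0.0078  0.0264] [-0.73 24.44 -0.22]
```

```bash
python3 -m jog '[0,0.022,-0.004,0.0132,0,0,0, 0,0.022,-0.0038,0.0132,0,0,0, 0,0,0,0,-0.25,8.15,-0.07, 0,0,0,0,-0.25,8.15,-0.07, 0,0,0,0,-0.25,8.15,-0.07, 0,0,0,0,0,0,0, 0,0,0,0,0,0,0]'
python3 - <<'E'
from fit import *
c=np.array([.5341,.247,.1357]);ax=np.array([-.414,.012,.91]);ax/=np.linalg.norm(ax)
t,r=delta(target(c,ax,.115,[1,0,0])); print('delta',t.round(4),r.round(2))
d=shot('wrist'); np.save('CW2.npy',d['C']); print(proj(d,[c,c-.07*ax]))
im=d['image'][60:360,180:480].copy(); cv2.imwrite('pics/w4.png',cv2.resize(im,(600,600),interpolation=cv2.INTER_CUBIC)); cv2.imwrite('pics/w4f.png',d['image'])
E
```

```text
t: 7.9
tool_pos: [0.4944, 0.2486, 0.2245]
tool_rot: [3.058, 0.005, 0.662]
contact_force: [0.4, -0.0, -0.7]
opening: 0.0249
delta [-0.0006  0.0004  0.0006] [-0.02  0.03  0.01]
[[321.67361014 236.08712455]
 [321.27006424 218.11081297]]
```

View pics/w4.png

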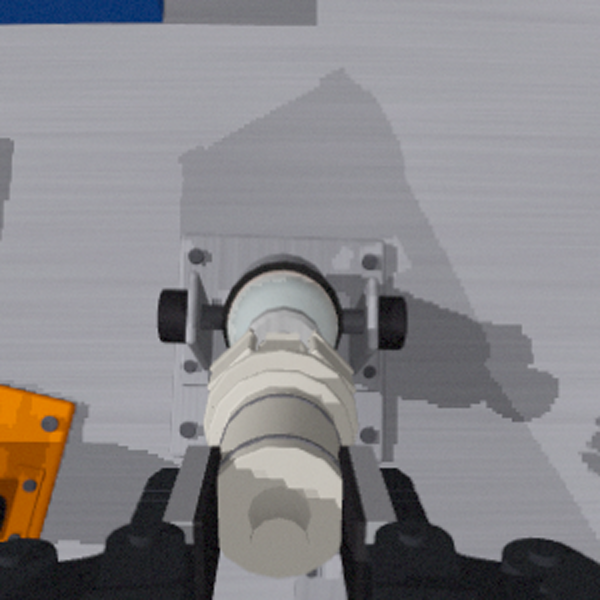

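The knob midpoint is at (321.3,219.3) against a predicted (321.3,218.1), and the adapter and bottle columns agree within 1 px. The axis is good, so I advance along it to just before the claws touch.

```bash
python3 -m jog '[0,0,0.0012,0.015,0,0,0, 0,0,0,0.02,0,0,0, 0,0,0,0.015,0,0,0, 0,0,0,0.006,0,0,0, 0,0,0,0,0,0,0, 0,0,0,0,0,0,0]'
python3 - <<'E'
from fit import *
c=np.array([.5341,.2464,.1357]);ax=np.array([-.414,.012,.91]);ax/=np.linalg.norm(ax)
t,r=delta(target(c,ax,.060,[1,0,0])); print('delta',t.round(4),r.round(2))
a=shot('scene');b=shot('side')
def crop(d,x,y,s=35): return cv2.resize(d['image'][y-s:y+s,x-s:x+s],(400,400),interpolation=cv2.INTER_CUBIC)
pa=proj(a,c)[0].astype(int);pb=proj(b,c)[0].astype(int);print(pa,pb)
cv2.imwrite('pics/c5.png',np.hstack([crop(a,*pa),crop(b,*pb)]))
E
```

```text
t: 8.7
tool_pos: [0.5174, 0.2468, 0.1735]
tool_rot: [3.058, 0.005, 0.664]
contact_force: [-0.4, 0.1, -1.1]
opening: 0.0249
delta [-0.0005 -0.0001 -0.0004] [-0.02 -0.05  0.02]
[384 184] [230 266]
```

View pics/c5.png

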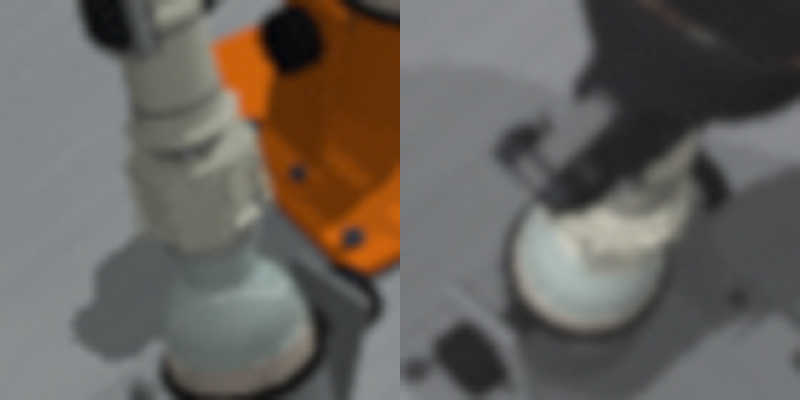

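```bash
python3 -m jog '[0,0,0,0.003,0,0,0, 0,0,0,0.003,0,0,0, 0,0,0,0.002,0,0,0, 0,0,0,0,0,0,0]' 120; python3 -m jog '[0,0,0,0.002,0,0,0, 0,0,0,0.002,0,0,0, 0,0,0,0,0,0,0]';python3 -m jog '[0,0,0,0.002,0,0,0, 0,0,0,0.002,0,0,0, 0,0,0,0,0,0,0]'
```

```text
t: 9.3
tool_pos: [0.5211, 0.2469, 0.167]
tool_rot: [3.058, 0.005, 0.666]
contact_force: [-3.8, -0.7, 5.6]
opening: 0.0244
t: 9.68
tool_pos: [0.5224, 0.2467, 0.1623]
tool_rot: [3.058, 0.005, 0.664]
contact_force: [0.7, -0.2, 0.4]
opening: 0.0245
t: 10.05
tool_pos: [0.5234, 0.2458, 0.1566]
tool_rot: [3.057, 0.005, 0.66]
contact_force: [3.3, 0.4, -5.0]
opening: 0.0243
```

```bash
cat > st.py <<'E'
from fit import *
c=np.array([.5341,.2464,.1357]);ax=np.array([-.414,.012,.91]);ax/=np.linalg.norm(ax)
o=ctrl.get_obs();T=T_tool(); f=T[:3,:3].T@np.array(o['contact_force']); B=T[:3,3]+ax*.0183-c
print('s',round(B@ax,4),'lateral tool xy',(T[:3,:3].T@B)[:2].round(4),'f tool',f.round(1),'torque',np.round(o['wrist_torque'],2),'tilt',np.degrees(np.arccos(-T[:3,2]@ax)).round(2))
E
python3 st.py; python3 -m jog '[0,0,0,0.002,0,0,0, 0,0,0,0.002,0,0,0, 0,0,0,0,0,0,0]'; python3 st.py
```

```text
s 0.0418 lateral tool xy [-0.0011  0.0009] f tool [ 0.9 -0.4  6. ] torque [ 0.04 -0.28  0.04] tilt 0.1
t: 10.42
tool_pos: [0.5254, 0.2462, 0.1547]
tool_rot: [3.057, 0.005, 0.662]
contact_force: [0.5, -1.2, 0.3]
opening: 0.0243
s 0.0392 lateral tool xy [0.     0.0005] f tool [ 0.6  1.2 -0.1] torque [-0.21  0.09 -0.08] tilt 0.03
```

```bash
python3 -m jog '[0,0,0,0.002,0,0,0, 0,0,0,0.002,0,0,0, 0,0,0,0,0,0,0]'; python3 st.py;  python3 -m jog '[0,0,0,0.002,0,0,0, 0,0,0,0.001,0,0,0, 0,0,0,0,0,0,0]'; python3 st.py; python3 -m jog '[0,0,0,0.002,0,0,0, 0,0,0,0,0,0,0]'; python3 st.py
```

```text
t: 10.8
tool_pos: [0.5275, 0.2462, 0.1521]
tool_rot: [3.057, 0.005, 0.664]
contact_force: [-3.4, -1.9, 7.2]
opening: 0.0243
s 0.0359 lateral tool xy [0.0008 0.0005] f tool [-0.2  2.  -7.9] torque [-0.47  0.34 -0.2 ] tilt 0.06
t: 11.18
tool_pos: [0.5287, 0.2462, 0.1498]
tool_rot: [3.057, 0.005, 0.664]
contact_force: [-5.1, -2.7, 8.2]
opening: 0.0241
s 0.0334 lateral tool xy [0.001  0.0004] f tool [-1.3  2.8 -9.6] torque [-0.61  0.5  -0.22] tilt 0.07
t: 11.42
tool_pos: [0.5295, 0.2462, 0.1482]
tool_rot: [3.057, 0.005, 0.664]
contact_force: [-6.1, -3.7, 8.7]
opening: 0.0242
s 0.0315 lateral tool xy [0.001  0.0004] f tool [ -2.    3.9 -10.4] torque [-0.55  0.53 -0.27] tilt 0.07
```

```bash
python3 -m jog '[0,-0.0005,0.0007,0.001,0,0,0, 0,0,0,0.001,0,0,0, 0,0,0,0,0,0,0]'; python3 st.py;  python3 -m jog '[0,0,0,0.001,0,0,0, 0,0,0,0,0,0,0]'; python3 st.py; python3 -m jog '[0,0,0,0.001,0,0,0, 0,0,0,0,0,0,0]'; python3 st.py
```

```text
t: 11.8
tool_pos: [0.5301, 0.2461, 0.1476]
tool_rot: [3.058, 0.004, 0.666]
contact_force: [-9.5, -3.1, 13.5]
opening: 0.0243
s 0.0308 lateral tool xy [0.0014 0.0004] f tool [ -3.1   3.2 -16.2] torque [-0.49  0.97 -0.21] tilt 0.12
t: 12.05
tool_pos: [0.5304, 0.2461, 0.1477]
tool_rot: [3.058, 0.004, 0.666]
contact_force: [-15.0, -4.0, 19.6]
opening: 0.0241
s 0.0307 lateral tool xy [0.0017 0.0004] f tool [ -5.5   4.3 -24. ] torque [-0.68  1.36 -0.23] tilt 0.11
t: 12.3
tool_pos: [0.5308, 0.2462, 0.1478]
tool_rot: [3.058, 0.004, 0.666]
contact_force: [-20.2, -5.5, 24.0]
opening: 0.0239
s 0.0307 lateral tool xy [0.0021 0.0004] f tool [ -8.5   5.8 -30.2] torque [-0.88  1.7  -0.38] tilt 0.11
```

```bash
python3 -m jog '[0,-0.0008,0.0004,-0.001,0,0,0, 0,0,0,0,0,0,0, 0,0,0,0,0,0,0]'; python3 st.py
python3 - <<'E'
from fit import *
a=shot('scene');b=shot('side');w=shot('wrist')
def crop(d,x,y,s=35,n=400): return cv2.resize(d['image'][y-s:y+s,x-s:x+s],(n,n),interpolation=cv2.INTER_CUBIC)
cv2.imwrite('pics/c6.png',np.hstack([crop(a,384,184),crop(w,320,240,90)]))
c=np.array([.5341,.2464,.1357]);ax=np.array([-.414,.012,.91]);ax/=np.linalg.norm(ax)
print('pivot, knobs pred',proj(w,[c-.07*ax,c-.07*ax+[0,.0524,0],c-.07*ax-[0,.0524,0]]))
E
```

```text
t: 12.68
tool_pos: [0.5302, 0.2461, 0.1476]
tool_rot: [3.058, 0.005, 0.668]
contact_force: [-12.4, -2.1, 18.7]
opening: 0.0243
s 0.0308 lateral tool xy [0.0015 0.0004] f tool [ -3.5   2.3 -22.1] torque [-0.43  1.06 -0.17] tilt 0.22
pivot, knobs pred [[320.74062799 242.52014434]
 [249.10821948 242.2651677 ]
 [392.02725648 242.76940858]]
```

View pics/c6.png

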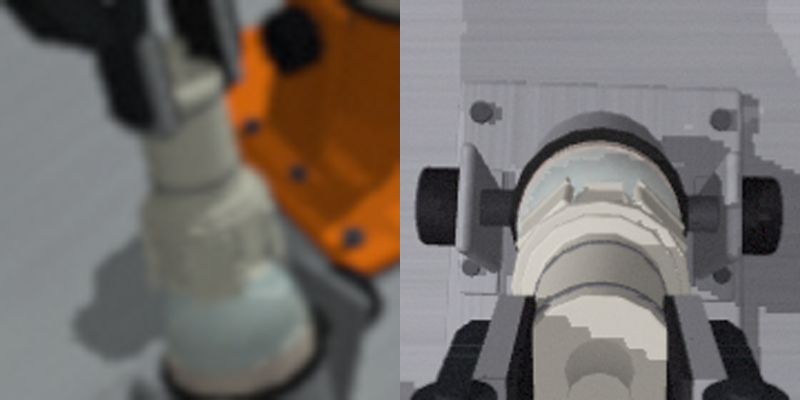

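The spring gap between flange and skirt is closed, and the grip marks are at the same rows as before (257/279 then, 259/280 now), so there is no slip. The skirt is down over the neck and the stand is where it was. I check that the push holds steady, then hand in.

```bash
python3 -m jog '[0,0,0,0,0,0,0, 0,0,0,0,0,0,0, 0,0,0,0,0,0,0, 0,0,0,0,0,0,0]'; python3 st.py; python3 -c "
from station import ctrl
print(ctrl.finish_job())"
```

```text
t: 13.32
tool_pos: [0.5302, 0.2461, 0.1476]
tool_rot: [3.058, 0.004, 0.668]
contact_force: [-13.9, -1.8, 18.2]
opening: 0.0242
s 0.0307 lateral tool xy [0.0015 0.0004] f tool [ -5.    2.  -22.3] torque [-0.46  1.01 -0.24] tilt 0.22
the job is handed in; nothing more can be done
None
```

I took the adapter from the tray by its barrel and pressed it onto the cap of the larger steel-stand bottle, along its axis, which I measured at about 24.5° from vertical. I handed the job in at 13.3 s with the gripper still holding the barrel down at its stop. No verdict was reported.

**Last checks:**
- **Snap:** while pressing, I felt about 6.6 N as the claws met the rim. The force then dropped, and a brief forward pull suggested they had snapped under the cap. I did not do a pull test.
- **Barrel:** after about 8 mm of spring travel it reached the firm stop. It then held at a steady 22 N along the axis, against the spring's 12 N.
- **Alignment:** the tool was within 0.3° of the measured axis.
- **Pictures:** the spring gap is closed, the skirt is over the neck, the grip has not slipped, and the stand and bottle look unmoved.

**Small disagreements:**
- The barrel stopped 30.7 mm above my estimated cap centre, where 29 mm was expected. My tool position was also 1.5 mm off sideways in tool x. Both fit the 2 mm calibration error.
- A side force of about 5 N remained.
- The gripper opening read 24 to 25 mm on a 30 mm barrel, which I took to be soft pads.

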